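# Slide a flanged guide bush home in a slotted drilling jig

## Task

Set up the drilling jig: take the slimmer of the two steel flanged bushes and slide it sideways, flange down, into the open slot of the jig's aluminium plate so that its flange is caught under the plate, then push it gently until it is fully home against the end of the slot and let go. The plate is screwed down somewhat off the middle of its base, so feel for the slot rather than forcing the bush, and leave the thicker bush and the two small offcuts lying loose beside the jig alone.

Things in the scene. Friction and masses are not known exactly. Their poses are not given: they have to be found in the camera images.
- drill_jig: Drilling jig fixed to the bench: plywood base 140 (x) x 150 (y) x 12 mm; origin at the centre of its underside, z up, x from the slot's open mouth to its closed end (away from the robot, +-0.35 rad). x = -70 to -16 mm is a bare landing; over the rest, on 7 mm packers, lies the slotted plate. Screw heads stand to z = 33 mm, a wooden back strip at x = 64 to 70 mm to z = 30 mm.
- mouth (a point): On the base's middle line at x = -15 mm, z = 27 mm (plate top): front of the aluminium plate, 8 mm thick, 116 mm wide, 7 mm above the base. Its funnel mouth, 46 mm wide, narrows over 14 mm to a slot 26 mm wide along x, which ends 57 mm behind this point. The plate is screwed down up to 14 mm to either side (y) of the middle line: this point does NOT follow that offset, which is not measured.
- seat (a point): Point on top of the jig's base (z = 12 mm), 30 mm ahead of the base's origin along x, on its middle line; axes as the jig's. The centre of the slim bush's underside comes to this x and z when home, but sideways (y) it lies up to 14 mm off either way, with the plate's unmeasured offset.
- apron (a point): Point on top of the jig's front landing (z = 12 mm) on the middle line, 44 mm in front of the base's origin, 74 mm in front of the seat; axes as the jig's. A bush set down here stands free in front of the slot (between the packers the space under the plate is 78 mm wide).
- slim_bush: The bush to fit: plain steel, standing on its flange. Flange 40 mm diameter, 5 mm thick, at the bottom; above it a round barrel 24 mm in diameter, to 80 mm above the underside. About 0.12 kg. Origin at the centre of its underside, z up the barrel. The barrel has 1 mm play each side in the slot, the flange 2 mm in height under the plate; more than about 15 N on the jig is forcing it.
- wide_bush: The other steel bush, of the same shape and height but with a 34 mm barrel and a 48 mm flange: too thick for the slot. Origin at the centre of its underside. To be left standing where it is.
- dark_offcut: Bystander: dark wooden offcut 40 x 60 x 25 mm lying on the bench; origin at the centre of its underside.
- pale_offcut: Bystander: pale wooden offcut 30 x 50 x 20 mm lying on the bench; origin at the centre of its underside.

How it is judged (in metres and radians):
On the way:
1. the slim bush's flange is under the plate and its barrel inside the slot (x of slim_bush in the frame of seat above -0.026 m and z of slim_bush in the frame of seat between -0.002 and 0.004 m and angle between slim_bush's own z axis and vertical below 0.12 rad), for 0.1 s.
At the end, for the whole second after the job is handed in: The slim bush stands upright (within 0.06 rad) in the jig's slot, its flange under the plate and resting on the base (within 3 mm), home against the slot's end (within 1.5 mm of it), released and still (x of slim_bush in the frame of seat between -0.0015 and 0.003 m and y of slim_bush in the frame of seat between -0.0165 and 0.0165 m and z of slim_bush in the frame of seat between -0.002 and 0.003 m and angle between slim_bush's own z axis and vertical below 0.06 rad and linear speed of slim_bush below 0.01 m/s and contact force between slim_bush and the fingers below 0.1 N); the robot touches nothing.
It fails at once if the bush is forced: it presses on the jig with more than 18 N (contact force between slim_bush and drill_jig above 18 N).
It fails at once if the thicker bush is moved more than 25 mm or knocked over (distance of wide_bush from where it was at the start of the episode above 0.025 m or angle between wide_bush's own z axis and vertical above 0.5 rad).
It fails at once if one of the two loose offcuts is moved more than 25 mm (distance of any of dark_offcut, pale_offcut from where it was at the start of the episode above 0.025 m).
It also fails if it takes over 72 s, if anything falls off the work surface, if the arm or the gripper's body presses on something with over 40 N, if the wrist force passes 120 N, or if a joint passes its speed limit or range.

## Robot

A 6-joint arm with a two-finger parallel gripper is mounted at the origin on a cart in front of the work surface, level with it; the furniture and walls round the work are solid. World frame = base frame: x ahead of the robot, y to its left, z up, the work surface at z = 0. Lengths are in mm, angles in rad, forces in N, time in s.
With the tool pointing down it reaches from about 250 to 850 mm from the base axis. Payload 12.5 kg.
Tool frame: the origin (TCP) lies midway between the tips of the shut fingers; the grasp point (between the pads) lies env.grip_depth behind it (env.grip_depth is the distance from the TCP to the grasp point, in mm); z points along the fingers, y is the direction in which the jaws open and shut (so a half turn about z gives the same grasp; the last joint's range is limited). The gripper opens to 93 mm and grips with 3 to 60 N. Pads are 15 mm wide; open, the fingers measure 128 mm over their backs; the gripper's body (75 mm by 188 mm) begins 65 mm behind the grasp point.
Start: joints at [1.1, 0.351, 1.652, -0, 1.139, -0.085], TCP at [206.933, 509.571, 218.633] pointing down, gripper open.
Joint ranges: [-2.75, 2.75], [-0.79, 2.1], [0.01, 2.65], [-1.57, 4.71], [0.07, 3.14], [-2.87, 2.87]. Speed limits (rad/s): [2.22, 2.22, 2.79, 3.14, 3.14, 3.14].

## Interface

Orientations are given as a unit quaternion [w, x, y, z].
In Python, from rig import env gives the robot as it stands. Calls block until the motion is done:
- env.move_pose(position, orientation): joint-space move of the TCP to a pose.
- env.servo_line(position, attitude=None, feed=150, force_limit=None): straight line of the TCP; attitude=None keeps the orientation; feed is the mean speed in mm/s. With force_limit (N) it stops when the force on the tool has changed by that much, and returns True; else False.
- env.move_j(angles): joint-space move.
- env.ungrasp() and env.gripper_close(): open the fingers fully, or close them until they stop; the grip force is fixed at half the most.
- env.hold(seconds).
- env.solve_ik(position, orientation): joint angles nearest the present ones, or None.
- env.camera(name): name is "scene" or "top"; returns the picture (400x640x3 uint8, red, green, blue); there is no depth.
- env.camera_info(name): a dict with "mtx" (3x3 intrinsics, pixels), "distortion" ([k1, k2, p1, p2, k3] as OpenCV has them; the pictures are not rectified), "xyz" and "rotation" of the camera in the world. Camera axes: x right, y up, looking along -z (the intrinsics and any distortion apply to the point x, -y, -z); pixel columns grow to the right and rows downward; lengths in mm; the calibration is good to about 2 mm. A picture is of the moment at which its call begins. camera_info takes no time and is no camera call.
A pose or a line that the arm cannot do raises env.IKError and nothing moves.
- env.sign_off(): hands the job in, once; it reports no verdict.
Readings, each from a call of its own:
- env.get_time_s(): time.
- env.get_joint_pos(): joint angles.
- env.get_joint_velocities(): joint speeds.
- env.get_tau(): joint torques, N m.
- env.get_tcp_pos(): TCP position.
- env.get_eef_rot(): TCP orientation.
- env.get_contact_force(): force on the tool from outside, world axes, zero at the start.
- env.get_torque(): the same for the moment, N m.
- env.get_gripper_width(): finger opening in mm.
Only numpy, scipy, OpenCV 4.12 (cv2) and the standard library are available. Lean on these libraries where they do the work, as an engineer would, in place of code of your own. Each camera call takes 0.05 s, during which the arm holds its last target.

## Working session

There is one attempt and no reset: what is moved stays moved. The work goes in short steps, each a Python script; the robot and the scene stay as the last script left them, time stands still between calls to the robot, and variables do not carry over. Pictures are saved under pics/ and viewed, and the job is handed in when it is done.

```bash
ls; mkdir -p pics; python3 - <<'E'
from rig import env
import cv2
for n in ("scene","top"):
    im=env.camera(n); cv2.imwrite(f"pics/{n}0.png",cv2.cvtColor(im,cv2.COLOR_RGB2BGR))
    print(n,env.camera_info(n))
print(env.grip_depth,env.get_eef_rot(),env.get_time_s())
E
```

```text
pics
scene {'mtx': array([[378.68645834,   0.        , 320.13816096],
       [  0.        , 378.68645834, 199.55097985],
       [  0.        ,   0.        ,   1.        ]]), 'distortion': array([-0.04072744,  0.        ,  0.        ,  0.        ,  0.        ]), 'xyz': array([ 317.25319472, -355.01886743,  682.07064037]), 'rotation': array([ 0.90581319,  0.34238765, -0.08348741, -0.23516594])}
top {'mtx': array([[445.93812198,   0.        , 307.6748739 ],
       [  0.        , 445.93812198, 196.10915521],
       [  0.        ,   0.        ,   1.        ]]), 'distortion': array([-0.11757732,  0.        ,  0.        ,  0.        ,  0.        ]), 'xyz': array([ 466.98444649,  138.69388699, 1039.43122305]), 'rotation': array([ 0.70886204,  0.03590781, -0.03554059, -0.70353543])}
18.8 [-1.42175997e-04  1.91694527e-01  9.81454487e-01 -5.27521799e-04] 0.1
```

View pics/scene0.png

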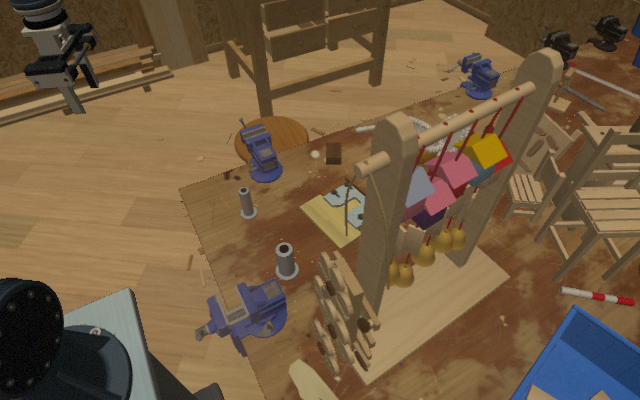

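View pics/top0.png

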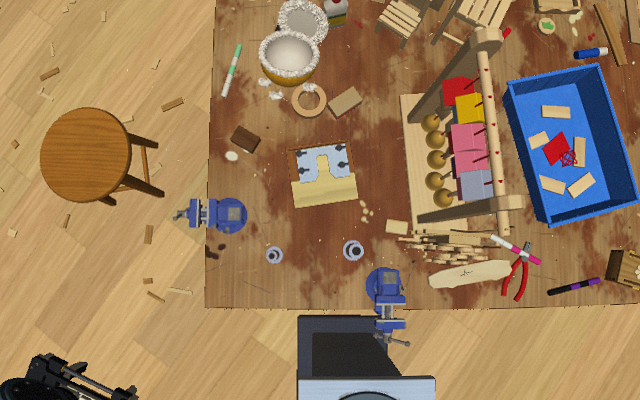

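The top view shows the slim bush at about (274,255), the wide bush at (353,251) and the jig at (323,175) with its slot opening downward (towards the robot). I'll enlarge that area.

```bash
python3 - <<'E'
import cv2
im=cv2.imread("pics/top0.png")
cv2.imwrite("pics/top0z.png",cv2.resize(im[125:275,230:405],None,fx=4,fy=4,interpolation=cv2.INTER_CUBIC)[:600])
im=cv2.imread("pics/scene0.png")
cv2.imwrite("pics/scene0z.png",cv2.resize(im[140:290,220:400],None,fx=4,fy=4,interpolation=cv2.INTER_CUBIC))
E
```

```text
(no output)
```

View pics/top0z.png

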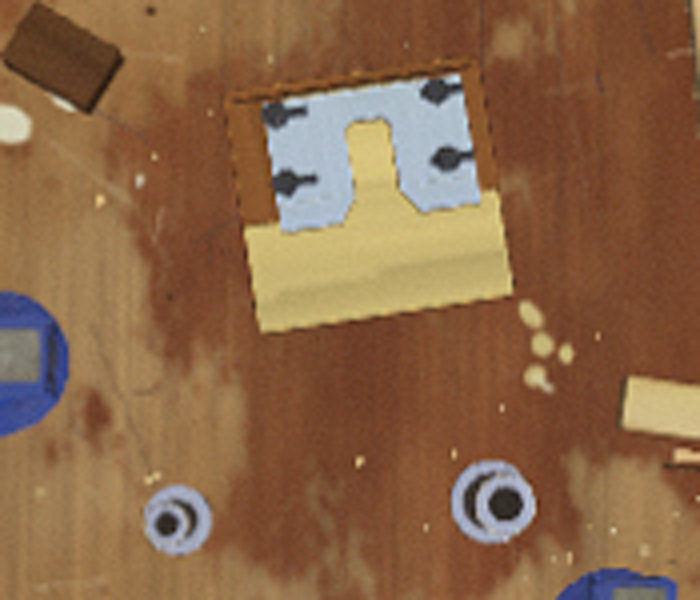

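View pics/scene0z.png

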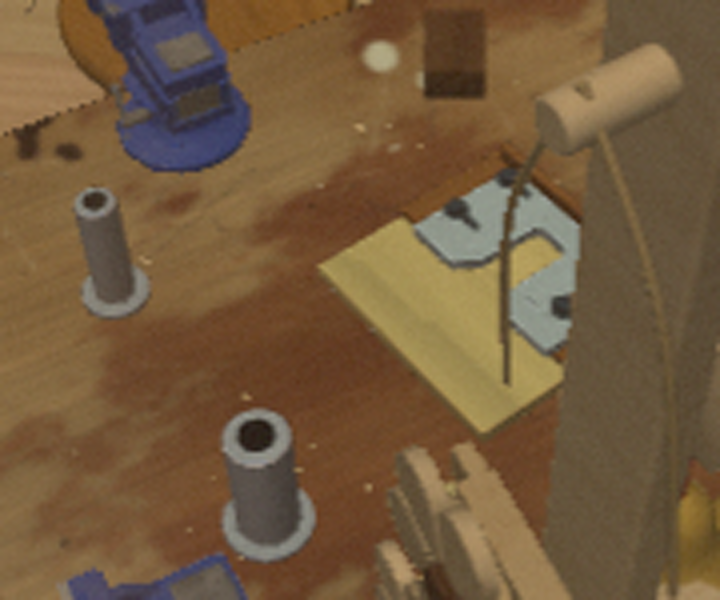

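```bash
cat > h.py <<'E'
import numpy as np, cv2
from scipy.spatial.transform import Rotation as R
from rig import env
def ray(cam,px,z):
    i=env.camera_info(cam)
    q=i["rotation"]; Rm=R.from_quat([q[1],q[2],q[3],q[0]]).as_matrix()
    p=cv2.undistortPoints(np.array(px,float).reshape(-1,1,2),i["mtx"],i["distortion"]).reshape(-1,2)
    d=np.c_[p[:,0],-p[:,1],-np.ones(len(p))]@Rm.T
    o=i["xyz"]; t=(z-o[2])/d[:,2]
    return (o+t[:,None]*d)[:,:2]
def proj(cam,P):
    i=env.camera_info(cam)
    q=i["rotation"]; Rm=R.from_quat([q[1],q[2],q[3],q[0]]).as_matrix()
    d=(np.array(P,float).reshape(-1,3)-i["xyz"])@Rm
    d=d*[1,-1,-1]
    return cv2.projectPoints(d,np.zeros(3),np.zeros(3),i["mtx"],i["distortion"])[0].reshape(-1,2)
def C(x,y): return (230+(x-1.5)/4, 125+(y-1.5)/4)
E
python3 - <<'E'
from h import *
im=cv2.imread("pics/top0.png")
b,g,r=[im[...,k].astype(int) for k in range(3)]
# grey-blue
def big(m,x0,y0,x1,y1):
    mm=np.zeros_like(m,np.uint8); mm[y0:y1,x0:x1]=m[y0:y1,x0:x1]
    cs,_=cv2.findContours(mm,cv2.RETR_EXTERNAL,cv2.CHAIN_APPROX_NONE)
    c=max(cs,key=cv2.contourArea); return c
m=((b>r+3)&(b>90)).astype(np.uint8)
for nm,box in (("slim",(262,240,290,270)),("wide",(338,235,370,268))):
    c=big(m,*box); W=ray("top",c.reshape(-1,2),5.)
    (cx,cy),rad=cv2.minEnclosingCircle(W.astype(np.float32)); print(nm,cx,cy,rad,W.min(0),W.max(0),(W.min(0)+W.max(0))/2)
c=big(m,290,135,360,200); 
print(cv2.boundingRect(c))
# landing
h=cv2.cvtColor(im,cv2.COLOR_BGR2HSV); print(im[195,325],h[195,325],im[170,323],h[170,323],im[250,260])
P=dict(bl=C(262,332),br=C(513,293),tl=C(245,227),tr=C(497,191))
W={k:ray("top",[v],12.)[0] for k,v in P.items()}
for k,v in W.items(): print(k,v)
print("width",np.linalg.norm(W['bl']-W['br']))
e=W['bl']-W['br']; print("yaw",np.arctan2(e[1],e[0])-np.pi/2)
# plate slot edges crop points at z=27
for k,p in dict(sl0=C(354,190),sl1=C(347,135),sr0=C(398,185),sr1=C(390,130),pl=C(283,233),ml=C(345,222),mr=C(420,213),pr=C(481,203),end=C(368,120)).items(): print(k,ray("top",[p],27.)[0])
E
```

```text
slim 436.1541442871094 216.45196533203125 19.172344207763672 [418.62500461 197.81194286] [453.20786849 234.87115339] [435.91643655 216.34154813]
wide 447.99053955078125 34.29716110229492 23.99408721923828 [426.83725568  10.80798564] [468.35740359  57.13533643] [447.59732964  33.97166104]
(297, 145, 53, 38)
[102 165 184] [ 23 114 184] [123 186 208] [ 22 104 208] [ 88 133 167]
bl [544.23858026 168.41197471]
br [567.9584944   23.21578292]
tl [605.32308054 178.92904015]
tr [627.64061657  32.30287052]
width 147.12093133735004
yaw 0.16193412107777538
sl0 [625.19045844 116.03984374]
sl1 [657.20140996 120.22583187]
sr0 [628.29563573  90.7867575 ]
sr1 [660.32984967  95.45943306]
pl [599.9989493  156.54923163]
ml [606.61880886 121.10292423]
mr [612.16312982  78.1335725 ]
pr [618.24906234  43.09006938]
end [666.08279317 108.16189644]
```

```bash
cat > meas.py <<'E'
from h import *
im=cv2.imread("pics/top0.png")
yaw=0.162; o=np.array([625.2,107.1])
bg=cv2.GaussianBlur(im,(0,0),0.6).astype(np.float32)
def J2W(p,o,yaw): c,s=np.cos(yaw),np.sin(yaw); p=np.array(p,float); return o+p@np.array([[c,s],[-s,c]])
def scan(pts,z):  # colour diff (b-r) and grey along world pts
    px=proj("top",np.c_[pts,np.full(len(pts),z)]).astype(np.float32)
    v=cv2.remap(bg,px[:,0].reshape(1,-1),px[:,1].reshape(1,-1),cv2.INTER_LINEAR)[0]
    return v
t=np.arange(-28,28,0.25)
A=[]
for x in np.arange(2,30,3.):
    v=scan(J2W(np.c_[np.full(len(t),x),t],o,yaw),27.); d=v[:,0]-v[:,2]
    ins=d<-40
    k=np.where(ins)[0]; k=k[np.abs(t[k]+4.3)<17]
    print("x",x,"slot y",t[k.min()],t[k.max()],"mid",(t[k.min()]+t[k.max()])/2); A.append([x,(t[k.min()]+t[k.max()])/2])
print(np.polyfit(*np.array(A).T,1))
t=np.arange(0,60,0.25)
for y in (-8,-4.3,-1):
    v=scan(J2W(np.c_[t,np.full(len(t),y)],o,yaw),27.); d=v[:,0]-v[:,2]
    print("end",y,t[np.where(d<-40)[0].max()] if (d<-40).any() else None)
# landing front and side edges at z=12 using hue/brightness
L=[]
for y in range(-60,61,15):
    t=np.arange(-85,-55,0.25); v=scan(J2W(np.c_[t,np.full(len(t),y)],o,yaw),12.).sum(1)
    L.append([y,t[np.argmax(np.gradient(v))]])
print(L)
for x in range(-62,-20,8):
    r=[]
    for s in (-1,1):
        t=np.arange(65,85,0.25); v=scan(J2W(np.c_[np.full(len(t),x),s*t],o,yaw),12.).sum(1)
        r.append(s*t[np.argmin(np.gradient(v))])
    print(x,r)
E
python3 meas.py
```

```text
x 2.0 slot y -16.75 8.25 mid -4.25
x 5.0 slot y -17.0 8.0 mid -4.5
x 8.0 slot y -16.75 8.25 mid -4.25
x 11.0 slot y -16.5 8.0 mid -4.25
x 14.0 slot y -16.5 8.0 mid -4.25
x 17.0 slot y -17.0 8.25 mid -4.375
x 20.0 slot y -17.25 8.5 mid -4.375
x 23.0 slot y -16.75 8.25 mid -4.25
x 26.0 slot y -16.75 8.0 mid -4.375
x 29.0 slot y -17.0 8.0 mid -4.5
[-3.78787879e-03 -4.27878788e+00]
end -8 40.0
end -4.3 40.25
end -1 40.5
[[-60, np.float64(-71.25)], [-45, np.float64(-71.0)], [-30, np.float64(-71.0)], [-15, np.float64(-71.0)], [0, np.float64(-71.75)], [15, np.float64(-71.25)], [30, np.float64(-71.25)], [45, np.float64(-71.0)], [60, np.float64(-71.0)]]
-62 [np.float64(-73.25), np.float64(75.25)]
-54 [np.float64(-73.0), np.float64(75.75)]
-46 [np.float64(-73.5), np.float64(75.5)]
-38 [np.float64(-74.25), np.float64(75.75)]
-30 [np.float64(-73.75), np.float64(75.25)]
-22 [np.float64(-74.5), np.float64(74.25)]
```

```bash
cat >> h.py <<'E'
yaw=0.162
ph=(np.pi+yaw)/2
Q=[0,np.cos(ph),np.sin(ph),0]
ex=np.array([np.cos(yaw),np.sin(yaw),0]); ey=np.array([-np.sin(yaw),np.cos(yaw),0])
O=np.array([625.2,107.1,0])-1.2*ex      # jig origin estimate
def J(x,y,z): return O+x*ex+y*ey+np.array([0,0,z])
def toJ(p): d=np.array(p)-O; return np.round([d@ex,d@ey,d[2]],2)
def st(t=""): print(t,"t",round(env.get_time_s(),2),"jig",toJ(env.get_tcp_pos()),"F",np.round([env.get_contact_force()@ex,env.get_contact_force()@ey,env.get_contact_force()[2]],2),"w",round(env.get_gripper_width(),2))
def pic(n,c="top",box=None,f=1):
    im=cv2.cvtColor(env.camera(c),cv2.COLOR_RGB2BGR); cv2.imwrite(f"pics/{n}_full.png",im)
    if box: im=cv2.resize(im[box[1]:box[3],box[0]:box[2]],None,fx=f,fy=f,interpolation=cv2.INTER_CUBIC)
    cv2.imwrite(f"pics/{n}.png",im)
E
python3 - <<'E'
from h import *
print(Q,env.solve_ik([436,216,180],Q),env.solve_ik(list(J(30,-4,53)),Q))
env.move_pose([436,216,200],Q); st()
print(env.servo_line([436,216,42],feed=120,force_limit=8)); st()
env.gripper_close(); st("closed"); print(env.get_tcp_pos())
pic("grasp","scene",(200,100,360,280),3)
E
```

```text
[0, np.float64(-0.08091145555199794), np.float64(0.9967212932211578), 0] [ 3.64258488e-01  2.83904870e-01  1.85234009e+00 -4.44089210e-16
  1.00534769e+00 -1.36853784e+00] [ 9.31096059e-02  7.40990248e-01  1.45032061e+00 -4.44089210e-16
  9.50281797e-01 -1.63968672e+00]
 t 1.49 jig [-168.03  138.54  200.03] F [-0.07  0.19 -0.71] w 92.8
False
 t 2.96 jig [-167.58  138.08   42.54] F [1.09 1.22 0.32] w 92.96
closed t 4.05 jig [-168.05  137.96   41.92] F [ 0.66  0.15 -0.78] w 23.09
[435.91081201 215.95818858  41.91719499]
```

View pics/grasp.png

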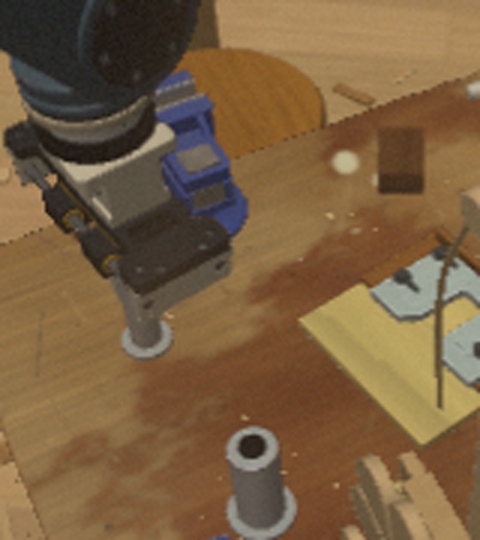

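The bush is held between the pads (flange at about (147,338) in the crop, upright). Next I carry it to the apron and feel for the base.

```bash
python3 - <<'E'
from h import *
env.servo_line([435.9,216,120],feed=150); st("lift")
env.servo_line(list(J(-46,-4.35,110)),feed=180); st()
env.servo_line(list(J(-46,-4.35,62)),feed=80); env.hold(0.2); st("above")
print(env.servo_line(list(J(-46,-4.35,51)),feed=8,force_limit=4)); st("touch")
p=env.get_tcp_pos()
print(env.servo_line([p[0],p[1],p[2]+1.2],feed=8));env.hold(0.2); st("up")
pic("apron","top",(280,130,370,220),6)
pic("apron_s","scene",(270,150,400,270),5)
E
```

```text
lift t 4.77 jig [-168.45  137.91  119.42] F [ 0.3  -1.24 -1.48] w 23.24
 t 5.96 jig [-46.55  -3.74 109.89] F [ 0.91  0.74 -0.44] w 23.16
above t 6.91 jig [-45.7   -4.36  62.48] F [-0.18  0.61 -0.8 ] w 23.2
True
touch t 7.88 jig [-45.98  -4.29  53.88] F [-0.89  0.2   4.72] w 22.85
False
up t 8.46 jig [-46.04  -4.27  54.96] F [ 0.7   0.38 -0.32] w 23.21
```

View pics/apron.png

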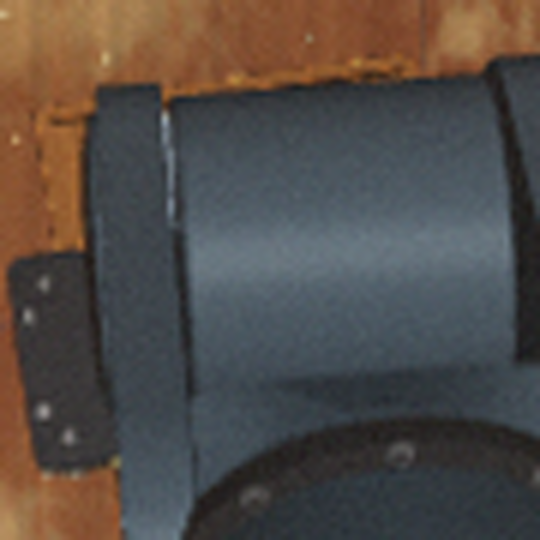

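View pics/apron_s.png

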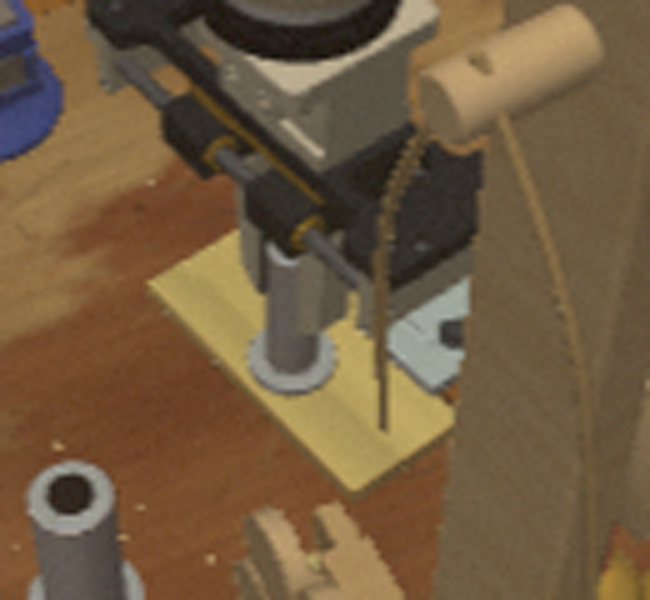

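The bush stands clear on the landing, 1.1 mm above the base. In the scene crop its flange is at about (290,360) with the plate beyond. Touch height agrees with the 12 mm base. Next I slide in with a light force limit.

```bash
python3 - <<'E'
from h import *
for x in (-20,-5,8):
    s=env.servo_line(list(J(x,-4.35,54.85)),feed=15,force_limit=4); st(f"to {x} {s}")
    if s: break
env.hold(0.3); st("rest")
E
```

```text
to -20 False t 10.44 jig [-20.04  -4.33  54.86] F [ 0.26  0.34 -0.61] w 23.31
to -5 False t 11.59 jig [-5.09 -4.35 54.83] F [-0.49  0.09 -0.84] w 22.85
to 8 False t 12.61 jig [ 7.92 -4.34 54.83] F [-0.27 -0.19 -1.97] w 23.19
rest t 12.91 jig [ 7.97 -4.33 54.86] F [-0.64 -0.32 -0.09] w 23.2
```

No side force, and the barrel is already in the parallel part of the slot. I push on until it meets the end.

```bash
python3 - <<'E'
from h import *
s=env.servo_line(list(J(25,-4.35,54.85)),feed=15,force_limit=4); st(f"25 {s}")
if not s or True:
    s=env.servo_line(list(J(36,-4.35,54.85)),feed=6,force_limit=4); st(f"home {s}")
env.hold(0.3); st("rest")
E
```

```text
25 False t 14.19 jig [24.94 -4.33 54.86] F [-1.1  -0.28 -1.42] w 23.45
home True t 15.39 jig [31.55 -4.31 54.12] F [-0.9   0.08 -1.53] w 23.49
rest t 15.69 jig [31.46 -4.29 53.97] F [-0.51 -0.66  1.92] w 23.18
```

```bash
python3 - <<'E'
from h import *
for i in range(2):
    p=env.get_tcp_pos()
    s=env.servo_line(list(p+4*ex),feed=5,force_limit=5); st(f"push {s}")
    env.hold(0.2); st("rest")
pic("home_s","scene",(270,130,400,250),5)
E
```

```text
push True t 16.08 jig [31.71 -4.23 53.98] F [-2.92 -0.29  5.24] w 23.56
rest t 16.28 jig [31.7  -4.23 53.97] F [-1.93  0.02  4.92] w 23.05
push True t 16.71 jig [31.91 -4.22 54.  ] F [-2.28 -0.16  5.31] w 23.4
rest t 16.91 jig [31.9  -4.23 53.99] F [-2.96  0.7   4.9 ] w 23.34
```

View pics/home_s.png

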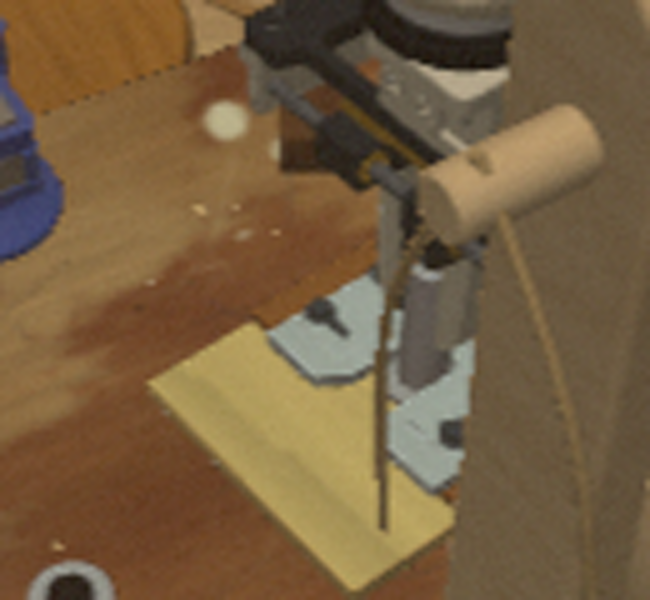

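Contact at the end is repeatable (x about 31.7). The rising Fz shows the bush leaning against the slot end with its flange bearing on the base. I ease off, release, and look.

```bash
python3 - <<'E'
from h import *
p=env.get_tcp_pos()
env.servo_line(list(p-0.25*ex+[0,0,0.1]),feed=4); env.hold(0.2); st("eased")
env.ungrasp(); st("open"); p=env.get_tcp_pos()
env.servo_line(list(p+[0,0,120]),feed=150); st("up")
p=env.get_tcp_pos()
env.servo_line(list(J(-150,100,200)),feed=250); st("away")
pic("rel_t","top",(280,130,370,220),6)
pic("rel_s","scene",(270,130,400,250),5)
E
```

```text
eased t 17.44 jig [31.65 -4.23 54.05] F [-0.3   0.2   0.76] w 23.57
open t 18.63 jig [31.66 -4.25 54.11] F [ 0.23 -0.02 -0.41] w 92.69
up t 19.58 jig [ 31.16  -4.24 173.07] F [ 0.34 -0.14  0.78] w 93.04
away t 20.57 jig [-149.15   99.58  199.79] F [ 0.06  0.53 -0.33] w 92.93
```

View pics/rel_t.png

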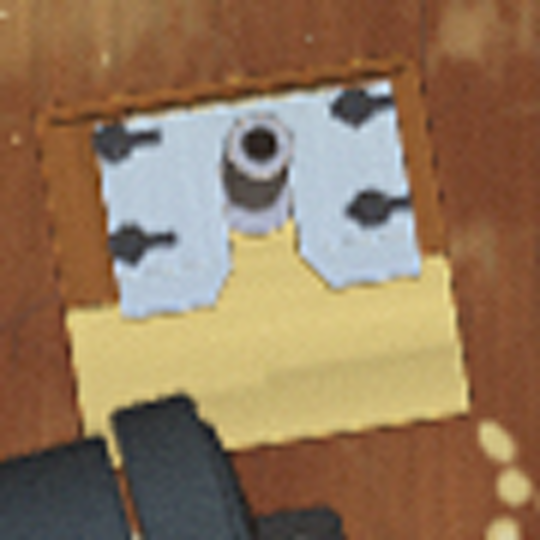

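View pics/rel_s.png

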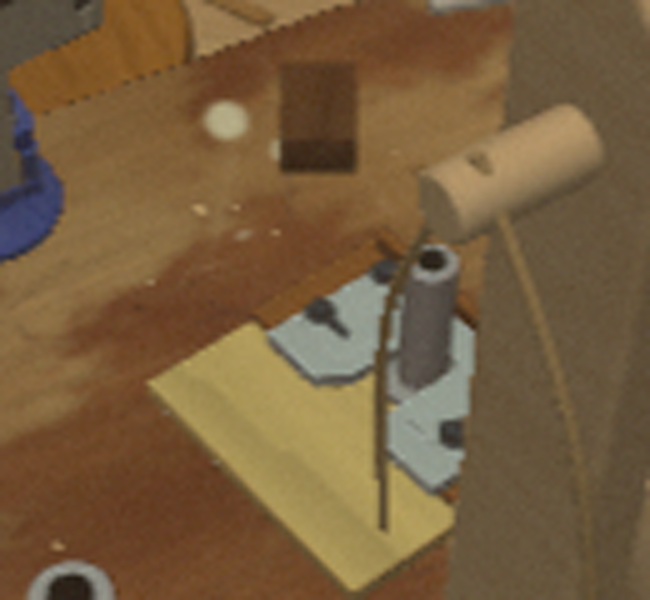

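```bash
python3 - <<'E'
from h import *
im=cv2.imread("pics/rel_t_full.png")
bg=cv2.GaussianBlur(im,(0,0),0.6).astype(np.float32)
t=np.arange(-15,25,0.25)
for y in (-7,-4.3,-1.5):
    P=np.array([J(a,y,17) for a in t]); px=proj("top",P).astype(np.float32)
    v=cv2.remap(bg,px[:,0].reshape(1,-1),px[:,1].reshape(1,-1),cv2.INTER_LINEAR)[0]; d=v[:,0]-v[:,2]
    x=t[np.where(d>-35)[0].min()]; print("rear flange x",x,"centre",x+np.sqrt(400-(y+4.3)**2))
# top hole and ring at z=92
def C6(x,y): return (280+(x-2.5)/6,130+(y-2.5)/6)
g=cv2.cvtColor(im,cv2.COLOR_BGR2GRAY)
m=(g[148:160,316:331]<85).astype(np.uint8); n,l,s,c=cv2.connectedComponentsWithStats(m)
for k in range(1,n): print(s[k],toJ(np.r_[ray("top",[c[k]+[316,148]],92.)[0],92]))
for p in ((222,145),(293,145),(258,110),(258,178)): print(p,toJ(np.r_[ray("top",[C6(*p)],92.)[0],92]))
E
```

```text
rear flange x 11.0 centre 30.816911969325595
rear flange x 10.75 centre 30.75
rear flange x 11.25 centre 31.0530300711785
[ 5  3  5  6 22] [31.4  -4.87 92.  ]
[2 9 3 3 5] [22.25  6.2  92.  ]
[10 10  2  2  3] [ 19.01 -10.9   92.  ]
(222, 145) [32.99  8.9  92.  ]
(293, 145) [ 29.07 -16.35  92.  ]
(258, 110) [43.67 -5.92 92.  ]
(258, 178) [19.09 -1.99 92.  ]
```

The picture shows the bush upright at the slot's end: top hole at about (261,145), flange's rear edge at (260,234) in the crop. The images put its centre at 30.8–31.3 mm in my estimated jig frame, so it looks home. As a final feel check, I give it a light low push with the closed fingers.

```bash
python3 - <<'E'
from h import *
env.gripper_close()
env.servo_line(list(J(-12,-4.3,130)),feed=220)
env.servo_line(list(J(-12,-4.3,42)),feed=100); env.hold(0.2); st("down")
s=env.servo_line(list(J(5,-4.3,42)),feed=20,force_limit=4); st(f"near {s}")
if not s:
    s=env.servo_line(list(J(18,-4.3,42)),feed=5,force_limit=4); st(f"push {s}")
    env.hold(0.2); st("rest")
    p=env.get_tcp_pos(); s=env.servo_line(list(p+3*ex),feed=4,force_limit=4); st(f"again {s}")
E
```

```text
down t 24.36 jig [-11.72  -4.35  42.54] F [ 0.02 -0.26 -0.4 ] w 0.57
near False t 25.36 jig [ 4.87 -4.31 41.95] F [ 0.46 -0.13  0.03] w 0.36
push True t 26.77 jig [10.8  -4.23 41.56] F [-1.33 -0.54  0.5 ] w 0.4
rest t 26.97 jig [10.69 -4.23 41.23] F [0.1  0.81 0.57] w 0.37
again True t 27.37 jig [10.83 -4.17 40.84] F [-1.07 -0.27  1.77] w 0.59
```

The bush can't be moved further: 4 N twice at the same place, where sliding friction would be under 1 N. It is against the wall. I retreat and take a last look.

```bash
python3 - <<'E'
from h import *
env.servo_line(list(J(-15,-4.3,43)),feed=40)
env.servo_line(list(J(-25,-4.3,150)),feed=120)
env.servo_line(list(J(-150,100,200)),feed=250); env.hold(0.3); st("away")
pic("fin_t","top",(230,125,405,275),4)
im=cv2.imread("pics/fin_t_full.png")
bg=cv2.GaussianBlur(im,(0,0),0.6).astype(np.float32)
t=np.arange(-15,25,0.25)
for y in (-7,-4.3,-1.5):
    P=np.array([J(a,y,17) for a in t]); px=proj("top",P).astype(np.float32)
    v=cv2.remap(bg,px[:,0].reshape(1,-1),px[:,1].reshape(1,-1),cv2.INTER_LINEAR)[0]; d=v[:,0]-v[:,2]
    x=t[np.where(d>-35)[0].min()]; print("centre",x+np.sqrt(400-(y+4.3)**2))
E
```

```text
away t 30.33 jig [-149.71   99.56  199.6 ] F [-0.32  0.6   0.98] w 0.83
centre 30.816911969325595
centre 30.75
centre 31.0530300711785
```

View pics/fin_t.png

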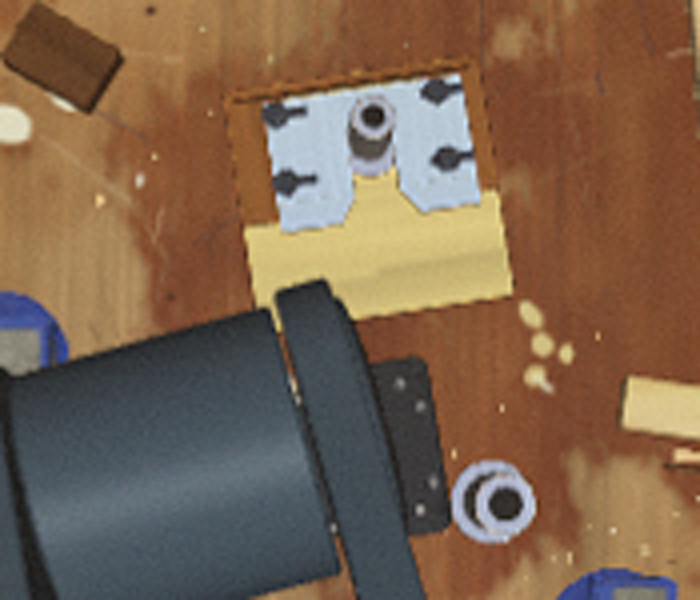

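The bush sits at the slot end, top at (373,115), and hasn't moved since the push. The wide bush (493,502) and the dark offcut (63,57) are where they were at the start, and nothing is touching the robot.

```bash
python3 -c "
from h import *
env.sign_off(); st()"
```

```text
the job is handed in; nothing more can be done
the job is handed in; nothing more can be done
```

The slim bush is in the slot, flange under the plate, pushed home and released, and the job is handed in at about 30 s of the 72 s. No verdict was reported.

- **How it went:** I gripped the slim bush by the barrel and felt for the base on the landing. I then slid it in about 1 mm above the base, 4.3 mm to the right of the middle line, where the top view showed the slot. I met no side force on the way in.
- **Home check:** I pushed it against the end under 4–5 N force limits, eased off and let go. A second light push (4 N limit) low down with the closed fingers met a firm stop both times, and the camera position was the same before and after.
- **Last picture:** the bush stands upright at the slot's end. The wide bush and dark offcut show no shift from their starting positions. The pale offcut is only partly in the last close-up; what shows of it, if I have picked the right piece, looks unchanged.
- **Small disagreements:**
  - The camera puts the bush centre at 30.8–31.1 mm along the jig, where home is 30 mm. That is within the roughly 2 mm calibration error, so I relied on the feel of the stop.
  - While pressing at the end, the tool sank about 1 mm and the upward force rose to 5 N, which I put down to the bush leaning slightly. This went away once I eased off.

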